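# Press a freshly glued lino block in the hand press

## Task

The lino on the carrier board has just been glued to its wooden base and has to be pressed. With the red safety catch still on, push the carrier board along the bed of the green hand press, without lifting it, until it is fully home between the guides against the end stop under the platen; only then flip the catch right back, clear of the lever, and pull the lever fully down. Finish still holding the lever down on its bottom stop with the platen pressing the lino (it springs up if you let go, and the glue must stay under pressure), and leave the other things on the table where they are.

Things in the scene. Friction and masses are not known exactly. Their poses are not given: they have to be found in the camera images.
- press: Green C-frame hand press, fixed, turned a little. Origin on the table under the platen's middle; +x to the back (column), -x to the lever's grip, -y to the infeed side (robot's right), z up. Its grey bed is 12 mm thick: x -85 to +115, y -375 to +75 mm. The head over the platen (x -60 to +110, y -31 to +31 mm) has its top at z = 149 mm.
- press_mouth (a point): Point on the bed at the mouth of the guides, x = 0, y = -113, z = 12 mm in the press's frame, with its axes. Two aluminium strips 14 mm high, inner faces at x = -52 and +52 mm, run from y = -60 to +65 mm; their lead-ins flare to about x = -67 and +67 mm at the mouth. The end stop's face is at y = +60 mm.
- press_home (a point): Point on the bed at x = 0, y = -40, z = 12 mm in the press's frame, with the press's axes: the carrier's origin lies here when it is fully home, its +y edge on the end stop.
- carrier: Loose board 100 (x) x 200 (y) x 9 mm, about 0.45 kg, on the press's bed, +y end towards the platen; origin mid underside. Push rail at its -y end: y -100 to -82 mm, 100 mm wide, top 27 mm above the bed. Lino block with carved leaf, 86 x 104 mm, fixed at y = +40, top 23 mm above the bed. Starts 175-220 mm short of home, up to 6 mm and 0.08 rad off. Needs a few N; two fingers 60 mm apart square it.
- platen: Dark steel platen with grey felt face, 96 x 112 x 26 mm, under the press's head; origin mid underside, 49 mm above the table when raised (14 mm above the lino). The lever drives it straight down, 31 mm per rad; it gives on springs (6 N per mm) and presses the lino with about 35 N when the lever is on its bottom stop.
- lever_angle (a joint): Lever angle, rad: 0 raised (its spring holds it there), growing as the grip goes down, 0.60 on the bottom stop; the platen meets the lino at about 0.45. The grip needs about 2 N at first, 12 N at the end, and springs up when let go. While the catch is on, its strut under the lever's lug blocks the lever within about 0.04 rad.
- press_lever: The steel lever with its grip, 18 mm wide. Origin on its pivot, at x = +32, y = 0, z = 195 mm in the press's frame, with the press's axes; the lever turns about the press's y here. The green cheeks beside it reach z = 212 mm.
- lever_grip (a point): Black rubber grip, 104 mm long, 25 to 29 mm thick, along the lever; origin at its middle, 185 mm from the pivot, at the press's y = 0. Raised it slopes 0.50 rad up to the front, middle at x = -130, z = 284 mm in the press's frame; fully down it slopes 0.10 rad down, x = -152, z = 177 mm. Can be gripped from above across the press's y. Axes: the press's when raised.
- press_catch (a joint): Angle of the red safety catch, rad: 0 on (strut upright under the lever's lug; starts at 0 to 0.08), growing as its top is flipped back to the press's +x, 1.35 right back on its stop. Light friction (under 1 N at the knob); past the middle it stays or falls on back. Clear of the lever above 1.0.
- catch_knob (a point): Middle of the catch's red barrel knob, 18 mm thick, 50 mm long along the press's y, on the infeed (-y) side of the lever. It moves on a 50 mm circle about the catch's hinge (along y at x = -34, z = 165 mm in the press's frame): catch on, it is at x = -34, y = -77, z = 215 mm; right back, at x = +15, z = 176 mm. It can be pushed back from the front.
- glue_bottle: White squeeze bottle of glue with an orange tip, 60 mm thick and 181 mm high, standing on the table. Bystander. Origin under its middle.
- cup_ochre_out: Lidded paint cup, ochre, 71 mm wide and 55 mm high. Bystander. Origin under its middle.
- pen_2: White marker with a blue cap, 17 x 135 x 16 mm, lying on the table. Bystander.

How it is judged (in metres and radians):
On the way, in this order (a step that is already met when the one before it is completed fails the run):
1. the carrier is pushed fully home against the end stop while the catch is still on (y of carrier in the frame of press_home between -0.005 and 0.005 m and x of carrier in the frame of press_home between -0.006 and 0.006 m and angle between the y axis of carrier and the y axis of press_home, either way round below 0.05 rad and value of joint press_catch below 0.3 rad and value of joint lever_angle below 0.1 rad), for 0.2 s.
2. the safety catch is flipped back clear of the lever while the lever is still raised (value of joint press_catch above 1 rad and value of joint lever_angle below 0.1 rad), for 0.2 s.
3. the lever is pulled down and the platen presses the lino (value of joint lever_angle above 0.54 rad and contact force between platen and carrier above 12 N), for 0.2 s.
At the end, for the whole second after the job is handed in: The fingers hold the grip (over 3 N); lever still and above 0.54 of 0.60 rad; the platen presses the carrier with over 12 N (under 120); catch beyond 1.0 rad; carrier within 5 mm of home along the bed, 6 mm across it, square within 0.05 rad (all of step 3 and y of carrier in the frame of press_home between -0.005 and 0.005 m and x of carrier in the frame of press_home between -0.006 and 0.006 m and angle between the y axis of carrier and the y axis of press_home, either way round below 0.05 rad and value of joint press_catch above 1 rad and velocity of joint lever_angle between -0.1 and 0.1 rad/s and contact force between platen and carrier below 120 N and contact force between the fingers and press_lever above 3 N); the arm keeps its last pose, push and grip.
It fails at once if the carrier is lifted off the bed (height (world z) of carrier above 0.03 m).
It fails at once if a bystander is knocked or shifted by more than 30 mm (distance of any of glue_bottle, cup_ochre_out, pen_2 from where it was at the start of the episode above 0.03 m).
It also fails if it takes over 61 s, if anything falls off the work surface, if the arm or the gripper's body presses on something with over 40 N, if the wrist force passes 120 N, or if a joint passes its speed limit or range.

## Robot

A 6-joint arm with a two-finger parallel gripper is mounted at the origin on a cart in front of the work surface, level with it; the furniture and walls round the work are solid. World frame = base frame: x ahead of the robot, y to its left, z up, the work surface at z = 0. Lengths are in m, angles in degrees, forces in N, time in s.
With the tool pointing down it reaches from about 0.375 to 0.9 m from the base axis. Payload 3.1 kg.
Tool frame: the origin (TCP) lies on the centre line of the jaws, within the pads' length; the fingertips stand 17 mm ahead of it and the grasp point (between the pads) lies 2 mm behind it; z points along the fingers, y is the line along which they close (so a half turn about z gives the same grasp; the last joint's range is limited). The gripper opens to 87 mm and grips with 3 to 60 N. Pads are 19 mm wide; open, the fingers measure 117 mm over their backs; the gripper's body (75 mm by 190 mm) begins 51 mm behind the grasp point.
Start: joints at [59.731, 30.224, 82.088, -0, 67.689, -10.227], TCP at [0.214, 0.587, 0.24] pointing down, gripper open.
Joint ranges: [-176.69, 176.69], [-43.24, 126.21], [12.49, 139.97], [-82, 262], [0, 151.66], [-163.58, 163.58]. Speed limits (degrees/s): [159.86, 159.86, 180, 180, 180, 180].

## Interface

Orientations are given as a 3x3 rotation matrix whose columns are the frame's x, y, z axes.
In Python, from rig import bot, imaging, finder gives the robot as it stands. The module is installed in compiled form; this text tells all that it offers.
- The arm moves only by the tool play_rows, never from a script. Its argument "motion" is a list that holds one entry, the list of rows, each a list of 6 numbers: the shift along the tool's x, y, z in normalised numbers (1 is 0.5 m), then the turn, a rotation vector about the tool's x, y, z in shares of 120 degrees (1.0 is 120 degrees). In form: [[[dx, dy, dz, wx, wy, wz], ...]]. A call has 1 to 8 rows; each row is the pose to reach, as a shift and turn from the pose commanded when the call began, along the tool's axes at that moment; what a row does not reach only later rows make up. A row lasts 1/12 s, in which the tool goes at most 41.7 mm and 7.16 degrees, less where a joint would pass 70% of its speed; a pose out of reach is approached as far as the arm can. Shift and turn numbers lie between -1 and 1, and a call with a number outside is refused. A call with a gripper value outside its range is refused whole. "fingers" is the finger opening in m, from 0 to 0.087, set as the call begins (left out, the last holds). The fingers move at their own pace and stop on an object; the grip force is fixed at half the most. Time passes only in rows, so rows that repeat a pose let the fingers close. It gives the time, the measured TCP pose, the force, the opening and the grip force at its end, in the units of the state.
- bot.read_state(): the state, without advancing time (a new reading comes with each control period).
- imaging.capture(name): name is "scene" or "top" or "wrist"; returns a dict with "frame" (420x560x3 uint8, red, green, blue), "camera_matrix" (3x3 intrinsics, pixels), "R" (3x3) and "t" (3): a world point X has camera coordinates R X + t. Camera axes: x right, y down, z forward; pixel columns grow to the right and rows downward; lengths in m; the calibration is good to about 2 mm. The wrist camera is an equidistant fisheye: a pixel r from the principal point sees the ray r / f radians off the axis. A picture is of the moment at which its call begins. There is no depth.
- bot.hand_in(): hands the job in; it is judged then, once.
Trained networks look in the newest picture that a camera, given by its name, has taken for a name from the list of things; names that differ only in an ending like _2 or _b are one class to them, and where a whole thing is asked for, a point or a joint stands for the part that bears it (a point fixed in the world has none). Each returns a list of dicts, best first, with "confidence" (0 to 1); they miss things now and then, are a little off and sometimes report something else, mostly with a low value. They report only what shows in the picture. A call takes as long as a camera call.
- finder.recognise(camera, name): "at" ([x, y, z] in m, in world coordinates, good to about 4 mm: the middle of the surface that is visible of it).
- finder.outline_of(camera, name): "pixels" (420x560 bool, what is visible of it).
The state is a dict: "time_s": time; "joint_positions": joint angles; "qvel": joint speeds; "tau": joint torques, N m; "position": TCP position; "tcp_rot": TCP orientation; "force": force on the tool from outside, world axes, zero at the start; "moment": the same for the moment, N m; "opening": opening from 0.0 (shut) to 1.0 (fully open); "grasp_force": force on a finger pad.
Only numpy, scipy, OpenCV 4.12 (cv2) and the standard library are available. Lean on these libraries where they do the work, as an engineer would, in place of code of your own. Each camera call takes 0.05 s, during which the arm holds its last target. There are 200 camera calls.

## Working session

There is one attempt and no reset: what is moved stays moved. The work goes in short steps, Python scripts to look and compute and a tool call to move; the robot and the scene stay as the last step left them, time stands still between calls to the robot, and variables do not carry over. Pictures are saved under pics/ and viewed, at most 10 in all, crops included, and the job is handed in when it is done.

Besides the shell and the picture viewer there is one more tool, called after ">>>" in YAML: its name, and indented under it one key for each argument. play_rows: Moves the arm, as the interface text tells. Its arguments: {"type":"object","properties":{"motion":{"type":"array"},"fingers":{"type":"number"}},"required":["motion"]}

```bash
mkdir -p pics
python3 - <<'E'
from rig import bot,imaging,finder
import cv2,numpy as np
s=bot.read_state();print(s['time_s'],s['position'],np.round(s['tcp_rot'],3).tolist(),s['opening'])
ims=[]
for c in('scene','top'):
    d=imaging.capture(c);cv2.imwrite(f'pics/{c}0.png',d['frame'][:,:,::-1]);print(c,np.round(d['camera_matrix'],1).tolist(),np.round(d['R'],3).tolist(),np.round(d['t'],3).tolist())
    for n in('press','carrier','platen','press_lever','lever_grip','catch_knob','press_catch','glue_bottle','cup_ochre_out','pen_2'):
        r=finder.recognise(c,n);print(n,[(np.round(x['at'],3).tolist(),round(x['confidence'],2)) for x in r[:2]])
E
```

```text
0.0 [0.21381506 0.58654717 0.2385696 ] [[-0.939, 0.343, -0.001], [0.343, 0.939, -0.002], [0.0, -0.002, -1.0]] 0.9965652554414383
scene [[524.1, 0.0, 275.4], [0.0, 524.1, 207.8], [0.0, 0.0, 1.0]] [[0.894, -0.448, 0.011], [-0.329, -0.674, -0.661], [0.303, 0.587, -0.75]] [-0.514, 0.278, 1.391]
press [([0.574, 0.021, 0.016], 0.71), ([0.541, 0.035, 0.224], 0.41)]
carrier [([0.531, -0.136, 0.035], 0.82)]
platen [([0.582, 0.063, 0.078], 0.79), ([0.547, 0.036, 0.22], 0.61)]
press_lever [([0.538, 0.303, 0.066], 0.69), ([0.509, 0.114, 0.27], 0.64)]
lever_grip [([0.512, 0.109, 0.266], 0.79)]
catch_knob []
press_catch [([0.546, 0.034, 0.219], 0.6), ([0.574, 0.022, 0.016], 0.49)]
glue_bottle [([0.539, 0.305, 0.064], 0.87)]
cup_ochre_out [([0.602, -0.451, 0.054], 0.79), ([0.511, 0.108, 0.267], 0.72)]
pen_2 [([0.477, -0.446, 0.015], 0.61)]
top [[406.0, 0.0, 276.4], [0.0, 406.0, 203.7], [0.0, 0.0, 1.0]] [[0.012, -1.0, 0.021], [-0.996, -0.014, -0.093], [0.093, -0.019, -0.995]] [-0.076, 0.571, 1.443]
press [([0.58, 0.006, 0.011], 0.97)]
carrier [([0.536, -0.129, 0.039], 0.91)]
platen [([0.577, 0.002, 0.01], 0.64), ([0.595, 0.067, 0.075], 0.56)]
press_lever [([0.516, 0.111, 0.268], 0.66)]
lever_grip [([0.519, 0.11, 0.266], 0.91)]
catch_knob [([0.516, 0.108, 0.273], 0.68), ([0.543, 0.032, 0.222], 0.54)]
press_catch []
glue_bottle [([0.539, 0.306, 0.119], 0.91)]
cup_ochre_out []
pen_2 [([0.474, -0.443, 0.022], 0.67), ([0.546, 0.033, 0.222], 0.37)]
```

View pics/scene0.png

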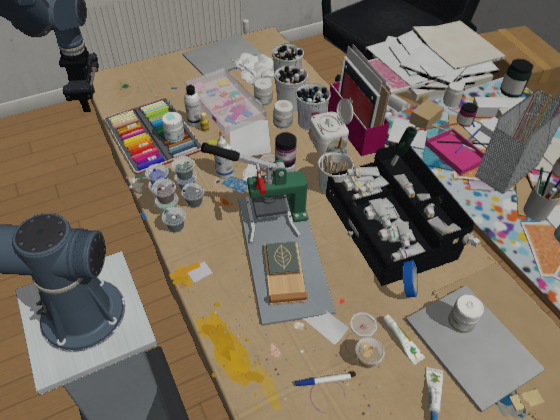

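View pics/top0.png

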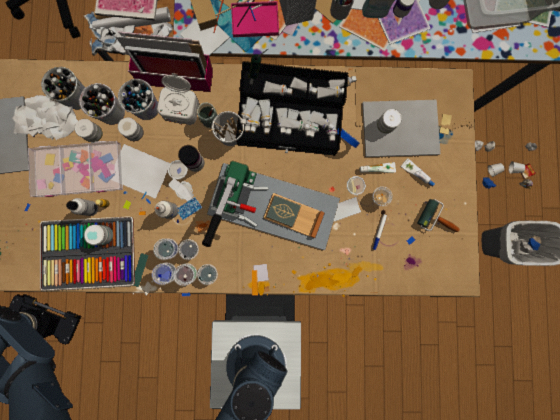

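The scene picture shows the press around (270,190), with its bed running to the lower right and the carrier's rail at (288,290). The top picture shows the bed corners around (205–345, 165–250), the red knob near (245,208) and the grip near (212,230). I'll enlarge the top crop to pick corners.

Run:
```python
import cv2
a=cv2.imread('pics/top0.png')[155:255,200:350];cv2.imwrite('pics/topc.png',cv2.resize(a,None,fx=5,fy=5,interpolation=cv2.INTER_CUBIC))
```

```text
(no output)
```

View pics/topc.png

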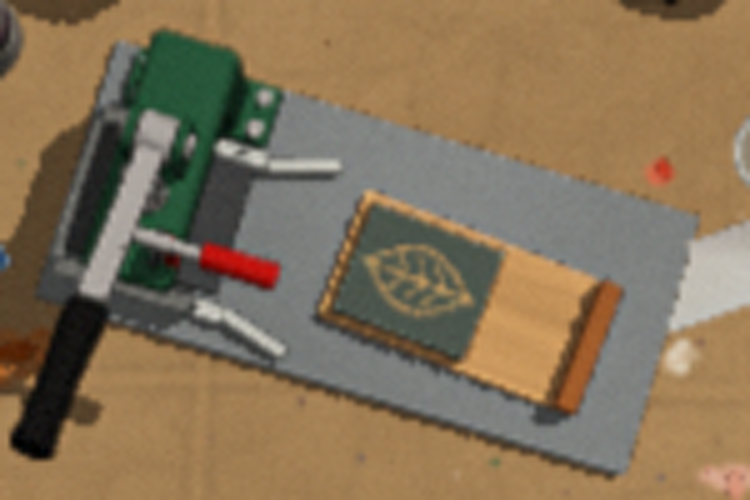

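The crop shows the bed corners at (698,214), (626,470), (118,42) and (38,297). The rail's top back corners are at (622,288) and (574,412), and the lino corners at (372,203), (503,247), (465,360) and (330,318).

```bash
cat > h.py <<'E'
from rig import bot,imaging,finder
import numpy as np,cv2
from scipy.optimize import least_squares
from scipy.spatial.transform import Rotation as Ro
def proj(d,X):
    c=X@np.array(d['R']).T+np.array(d['t']);K=np.array(d['camera_matrix']);return (c@K.T)[:,:2]/c[:,2:]
def w(p,X):
    X=np.asarray(X,float);c,s=np.cos(p[2]),np.sin(p[2])
    return np.c_[p[0]+c*X[:,0]-s*X[:,1],p[1]+s*X[:,0]+c*X[:,1],X[:,2]]
def fit(d,X,uv,p0):
    X=np.array(X)/1000;r=least_squares(lambda p:(proj(d,w(p,X))-uv).ravel(),p0,x_scale=[.01,.01,.05],loss='soft_l1');return r.x,np.round(proj(d,w(r.x,X))-uv,1).tolist()
def crop(c): return (np.array(c)+.5)/5-.5+[200,155]
E
python3 - <<'E'
from h import *
d=imaging.capture('top')
P,e=fit(d,[[115,-375,12],[-85,-375,12],[115,75,12],[-85,75,12]],crop([[698,214],[626,470],[118,42],[38,297]]),[.6,.07,-.25]);print(P,e)
C,e=fit(d,[[50,-100,39],[-50,-100,39],[43,92,35],[43,-12,35],[-43,-12,35],[-43,92,35]],crop([[622,288],[574,412],[372,203],[503,247],[465,360],[330,318]]),[.54,-.13,-.25]);print(C,e)
c,s=np.cos(P[2]),np.sin(P[2]);dx,dy=C[:2]-P[:2];print('carrier in press',c*dx+s*dy,-s*dx+c*dy,C[2]-P[2])
print('knob,grip',w(P,[[-.034,-.077,.215],[-.130,0,.284],[-.152,0,.177]]))
print('pix knob,grip ends', (proj(d,w(P,[[-.034,-.052,.215],[-.034,-.102,.215],[-.130-.052*.878,0,.284+.025],[-.13+.046,0,.259]]))-[200,155])*5)
s=bot.read_state();print(s['time_s'],s['joint_positions'])
E
```

```text
[ 0.59318746  0.09009889 -0.27532349] [[0.8, -0.4], [0.4, 0.9], [-0.4, -0.7], [-0.7, 0.2]]
[ 0.53232687 -0.12946386 -0.33625424] [[0.3, -1.0], [0.6, 0.5], [-0.6, -0.2], [0.3, 0.8], [-0.2, 0.6], [-0.4, -0.9]]
carrier in press 0.0011215254632038693 -0.22783887951515766 -0.06093075258099079
knob,grip [[0.53953491 0.0252421  0.215     ]
 [0.46808361 0.12544047 0.284     ]
 [0.44691219 0.13142135 0.177     ]]
pix knob,grip ends [[201.2561623  254.55637689]
 [277.31605748 277.11571404]
 [ 32.32858963 448.98663178]
 [ 90.07740037 302.59886873]]
1.15 [ 5.97287594e+01  3.02225697e+01  8.20873049e+01 -9.52739626e-04
  6.76881088e+01 -1.02275569e+01]
```

```bash
cat >> h.py <<'E'
P=np.array([0.5932,0.0901,-0.2753])
RP=Ro.from_euler('z',P[2]).as_matrix()
def tgt(px,py,z,al=15,yaw=0,flip=0):
    a=np.radians(al);R=np.array([[0,1,0],[np.cos(a),0,np.sin(a)],[np.sin(a),0,-np.cos(a)]])
    R=Ro.from_euler('z',yaw,degrees=True).as_matrix()@R
    return w(P,[[px,py,z]])[0],RP@R
def rel(p,R):
    s=bot.read_state();R0=np.array(s['tcp_rot']);return np.round(np.r_[R0.T@(p-s['position']),Ro.from_matrix(R0.T@R).as_rotvec(degrees=True)],4).tolist()
def pp():
    s=bot.read_state();v=np.array(s['position'])-[P[0],P[1],0];return np.round(RP.T@v,4).tolist(),np.round(RP.T@s['force'],1).tolist(),round(s['time_s'],2)
E
python3 - <<'E'
from h import *
R=tgt(0,0,0)[1];print(rel([.40,.25,.40],R),rel([.45,-.05,.40],R))
p,R=tgt(-.005,-.365,.10);print(p,rel(p,R))
E
```

```text
[-0.2901, -0.253, -0.1604, -11.2145, 12.0851, 85.2007] [-0.4399, -0.5177, -0.1604, -11.2145, 12.0851, 85.2007]
[ 0.48916827 -0.25979627  0.1       ] [-0.5486, -0.7014, 0.1395, -11.2145, 12.0851, 85.2007]
```

Careful with the scale: shifts go in shares of 0.5 m and turns go in shares of 120 degrees. That gives: -0.29 m / 0.5 = -0.58, -0.253 m / 0.5 = -0.506, 85.2 degrees / 120 = 0.71.

>>> play_rows:
  motion:
    - [[-0.58,-0.506,-0.32,-0.0933,0.1008,0.71],[-0.58,-0.506,-0.32,-0.0933,0.1008,0.71],[-0.58,-0.506,-0.32,-0.0933,0.1008,0.71],[-0.58,-0.506,-0.32,-0.0933,0.1008,0.71],[-0.58,-0.506,-0.32,-0.0933,0.1008,0.71],[-0.58,-0.506,-0.32,-0.0933,0.1008,0.71],[-0.58,-0.506,-0.32,-0.0933,0.1008,0.71],[-0.58,-0.506,-0.32,-0.0933,0.1008,0.71]]
  fingers: 0.06

```text
time_s: 1.82
position: [0.3631, 0.3159, 0.3685]
tcp_rot: [[-0.229, 0.973, 0.005], [0.957, 0.224, 0.183], [0.177, 0.046, -0.983]]
force: [0.8, 0.2, -0.3]
opening: 0.693
grasp_force: 0.0
```

Run:
```python
from h import *
R=tgt(0,0,0)[1];print(pp(),bot.read_state()['position'],rel([.40,.25,.40],R),rel([.45,-.05,.40],R))
```

```text
([-0.2828, 0.1547, 0.3685], [0.7, 0.4, -0.3], 1.82) [0.36312404 0.31586685 0.36853892] [-0.0659, 0.0226, -0.0428, -3.7351, 4.046, 28.632] [-0.3646, 0.0039, -0.0973, -3.7351, 4.046, 28.632]
```

Converted, -0.365 m / 0.5 = -0.73, -0.097 m / 0.5 = -0.194, 28.6 degrees / 120 = 0.2383.

>>> play_rows:
  motion:
    - [[-0.132,0.044,-0.086,-0.0308,0.0333,0.2383],[-0.73,0.008,-0.194,-0.0308,0.0333,0.2383],[-0.73,0.008,-0.194,-0.0308,0.0333,0.2383],[-0.73,0.008,-0.194,-0.0308,0.0333,0.2383],[-0.73,0.008,-0.194,-0.0308,0.0333,0.2383],[-0.73,0.008,-0.194,-0.0308,0.0333,0.2383],[-0.73,0.008,-0.194,-0.0308,0.0333,0.2383],[-0.73,0.008,-0.194,-0.0308,0.0333,0.2383]]

```text
time_s: 2.48
position: [0.4417, -0.0031, 0.3973]
tcp_rot: [[0.257, 0.964, 0.069], [0.932, -0.266, 0.247], [0.257, 0.001, -0.966]]
force: [1.3, 0.4, 0.5]
opening: 0.686
grasp_force: 0.0
```

Run:
```python
from h import *
R=tgt(0,0,0)[1];print(pp(),bot.read_state()['position'],rel([.45,-.05,.40],R))
print(rel(*tgt(-.005,-.37,.12)))
```

```text
([-0.1205, -0.1309, 0.3973], [1.2, 0.7, 0.5], 2.48) [ 0.44166473 -0.00313214  0.39733464] [-0.0408, 0.0205, -0.0136, -0.0356, 0.1234, 0.3283]
[-0.3029, 0.1139, 0.2066, -0.0356, 0.1234, 0.3283]
```

Converted, -0.303 m / 0.5 = -0.606, 0.207 m / 0.5 = 0.414, 0.3 degrees / 120 = 0.0025.

>>> play_rows:
  motion:
    - [[-0.606,0.228,0.414,0,0,0.0025],[-0.606,0.228,0.414,0,0,0.0025],[-0.606,0.228,0.414,0,0,0.0025],[-0.606,0.228,0.414,0,0,0.0025],[-0.606,0.228,0.414,0,0,0.0025],[-0.606,0.228,0.414,0,0,0.0025],[-0.606,0.228,0.414,0,0,0.0025],[-0.606,0.228,0.414,0,0,0.0025]]

```text
time_s: 3.15
position: [0.482, -0.2293, 0.1544]
tcp_rot: [[0.262, 0.963, 0.068], [0.93, -0.271, 0.247], [0.256, -0.001, -0.967]]
force: [1.1, -0.3, 0.2]
opening: 0.689
grasp_force: 0.0
```

Run:
```python
from h import *
print(pp(),rel(*tgt(-.004,-.37,.12)),rel(*tgt(-.004,-.37,.037)))
```

```text
([-0.0202, -0.3376, 0.1544], [1.2, -0.0, 0.2], 3.15) [-0.0401, 0.0162, 0.0249, -0.076, 0.1418, 0.0394] [-0.0614, 0.0163, 0.1051, -0.076, 0.1418, 0.0394]
```

Converted, 0.08 m / 0.5 = 0.16, 0.06 m / 0.5 = 0.12.

>>> play_rows:
  motion:
    - [[-0.076,0.026,0.044,0,0,0],[-0.076,0.026,0.044,0,0,0],[-0.112,0.026,0.12,0,0,0],[-0.114,0.026,0.16,0,0,0],[-0.114,0.026,0.16,0,0,0],[-0.114,0.026,0.16,0,0,0]]

```text
time_s: 3.65
position: [0.4845, -0.2636, 0.0635]
tcp_rot: [[0.262, 0.963, 0.066], [0.93, -0.27, 0.25], [0.258, -0.004, -0.966]]
force: [0.2, 0.5, 0.6]
opening: 0.69
grasp_force: 0.0
```

Run:
```python
from h import *
print(pp(),bot.read_state()['opening'],rel(*tgt(-.004,-.365,.036)),rel(*tgt(-.002,-.20,.036)))
```

```text
([-0.0085, -0.3699, 0.0635], [0.0, 0.5, 0.6], 3.65) 0.6899955116750728 [-0.0024, 0.0046, 0.0278, -0.2373, 0.0271, 0.0241] [0.157, 0.0069, 0.0704, -0.2373, 0.0271, 0.0241]
```

Converted, 0.06 m / 0.5 = 0.12, 0.036 m / 0.5 = 0.072.

>>> play_rows:
  motion:
    - [[-0.004,0.01,0.056,0,0,0],[-0.004,0.01,0.056,0,0,0],[0.024,0.01,0.0636,0,0,0],[0.048,0.01,0.07,0,0,0],[0.072,0.01,0.0764,0,0,0],[0.096,0.01,0.0828,0,0,0],[0.12,0.012,0.0892,0,0,0],[0.12,0.012,0.0892,0,0,0]]

```text
time_s: 4.32
position: [0.5096, -0.1958, 0.037]
tcp_rot: [[0.259, 0.964, 0.067], [0.931, -0.268, 0.25], [0.258, -0.003, -0.966]]
force: [-0.7, -0.4, -0.2]
opening: 0.692
grasp_force: 0.0
```

Run:
```python
from h import *
d=imaging.capture('top');cv2.imwrite('pics/t1.png',cv2.resize(d['frame'][155:255,200:350,::-1],None,fx=5,fy=5,interpolation=cv2.INTER_CUBIC))
print(pp(),rel(*tgt(-.002,-.20,.036)))
```

```text
([-0.0027, -0.2988, 0.0367], [-0.1, -0.0, -0.2], 4.37) [0.0953, 0.0011, 0.0261, -0.2161, 0.0535, 0.1916]
```

View pics/t1.png

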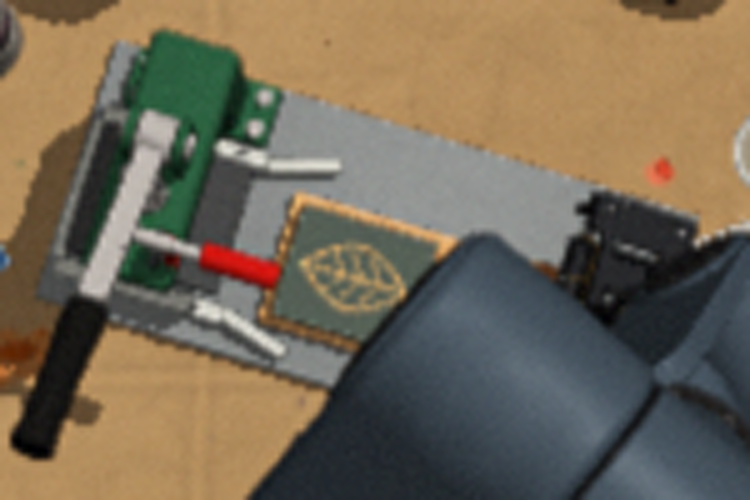

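The carrier is now at about (260–450, 195–340) in the crop. Its front edge is parallel to the bed's end, and the forearm hides the rail. I'll push on, then check the clearance to the knob and lever.

Converted, 0.095 m / 0.5 = 0.19, 0.06 m / 0.5 = 0.12, 0.2 degrees / 120 = 0.0017.

>>> play_rows:
  motion:
    - [[0.024,0.002,0.007,0,0,0.0017],[0.048,0.002,0.0134,0,0,0.0017],[0.072,0.002,0.0198,0,0,0.0017],[0.096,0.002,0.0262,0,0,0.0017],[0.12,0.002,0.0328,0,0,0.0017],[0.144,0.002,0.0392,0,0,0.0017],[0.168,0.002,0.0456,0,0,0.0017],[0.19,0.002,0.052,0,0,0.0017]]

```text
time_s: 5.03
position: [0.5379, -0.1038, 0.0356]
tcp_rot: [[0.265, 0.962, 0.069], [0.93, -0.274, 0.247], [0.256, -0.001, -0.967]]
force: [0.3, -4.8, 3.2]
opening: 0.69
grasp_force: 2.5
```

Run:
```python
from h import *
d=imaging.capture('scene');cv2.imwrite('pics/s1.png',cv2.resize(d['frame'][80:330,150:400,::-1],None,fx=2.4,fy=2.4,interpolation=cv2.INTER_CUBIC))
print(pp(),rel(*tgt(0,-.154,.036)),bot.read_state()['joint_positions'])
```

```text
([-0.0019, -0.1992, 0.0355], [0.6, 0.1, 0.8], 5.08) [0.0438, 0.0019, 0.0112, -0.2169, 0.0185, -0.0832] [-30.20723026  43.48766088 101.67388565  22.31240398  41.06566254
 -32.08285422]
```

View pics/s1.png

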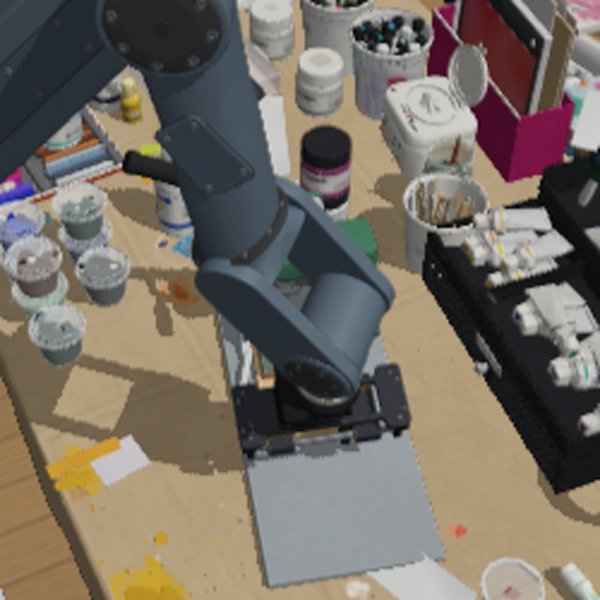

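The wrist and yoke sit behind the knob. By kinematics the wrist centre ends about 0.13 m short of the knob, so it is clear. I'll continue to the stop.

Converted, 0.0435 m / 0.5 = 0.087, 0.041 m / 0.5 = 0.082.

>>> play_rows:
  motion:
    - [[0.018,0.004,0.0048,0,0,0],[0.036,0.004,0.0096,0,0,0],[0.052,0.004,0.014,0,0,0],[0.066,0.004,0.0178,0,0,0],[0.076,0.004,0.0204,0,0,0],[0.082,0.004,0.022,0,0,0],[0.087,0.004,0.0234,0,0,0],[0.087,0.004,0.0234,0,0,0]]

```text
time_s: 5.75
position: [0.551, -0.0611, 0.0351]
tcp_rot: [[0.265, 0.962, 0.067], [0.929, -0.273, 0.249], [0.257, -0.004, -0.966]]
force: [0.1, 0.5, 1.0]
opening: 0.69
grasp_force: 0.2
```

Run:
```python
from h import *
print(pp(),rel(*tgt(0,-.154,.036)))
```

```text
([0.0005, -0.157, 0.0351], [-0.1, 0.5, 1.0], 5.75) [0.0031, -0.0005, -0.0001, -0.1779, 0.0835, -0.1469]
```

Converted, 0.007 m / 0.5 = 0.014, 0.0005 m / 0.5 = 0.001.

>>> play_rows:
  motion:
    - [[0.003,0,0.0004,0,0,0],[0.006,0,0.001,0,0,0],[0.009,0,0.002,0,0,0],[0.012,0,0.0028,0,0,0],[0.014,0,0.0034,0,0,0],[0.014,0,0.0034,0,0,0]]

```text
time_s: 6.25
position: [0.553, -0.0557, 0.0352]
tcp_rot: [[0.265, 0.962, 0.068], [0.93, -0.273, 0.246], [0.255, -0.002, -0.967]]
force: [-2.0, -3.7, -0.3]
opening: 0.693
grasp_force: 2.5
```

Run:
```python
from h import *
print(pp(),rel(*tgt(0,-.154,.036)))
```

```text
([0.001, -0.1512, 0.0352], [-0.9, -4.1, -0.3], 6.25) [-0.0025, -0.001, -0.0015, -0.1064, 0.2126, -0.1031]
```

>>> play_rows:
  motion:
    - [[0.003,0,0.0008,0,0,0],[0.006,0,0.0016,0,0,0],[0.008,0,0.002,0,0,0],[0.008,0,0.002,0,0,0],[0.008,0,0.002,0,0,0]]

```text
time_s: 6.67
position: [0.5534, -0.055, 0.0352]
tcp_rot: [[0.263, 0.962, 0.067], [0.932, -0.271, 0.241], [0.25, -0.001, -0.968]]
force: [-8.7, -15.6, 2.3]
opening: 0.693
grasp_force: 8.3
```

Run:
```python
from h import *
print(pp())
```

```text
([0.0011, -0.1505, 0.0352], [-4.2, -17.4, 2.3], 6.67)
```

The force rises to 17 N with no travel, so the carrier is on the end stop. I'll hold briefly, then back off and close the fingers.

Converted, -0.07 m / 0.5 = -0.14, -0.049 m / 0.5 = -0.098.

>>> play_rows:
  motion:
    - [[0,0,0,0,0,0],[0,0,0,0,0,0],[0,0,0,0,0,0],[-0.02,0,-0.0052,0,0,0],[-0.07,0,-0.0186,0,0,0],[-0.078,0,-0.06,0,0,0],[-0.098,0,-0.14,0,0,0],[-0.098,0,-0.14,0,0,0]]

```text
time_s: 7.33
position: [0.5396, -0.1179, 0.0948]
tcp_rot: [[0.266, 0.961, 0.077], [0.93, -0.277, 0.243], [0.255, 0.007, -0.967]]
force: [0.4, -0.8, -0.6]
opening: 0.687
grasp_force: 0.0
```

```bash
sed -i 's/^P=.*/P=np.array([0.594,0.093,-0.2753])/' h.py
python3 - <<'E'
from h import *
print(pp(),rel(*tgt(-.09,-.185,.26)),rel(*tgt(-.095,-.085,.26)))
E
```

```text
([0.0049, -0.2177, 0.0948], [0.6, -0.6, -0.6], 7.33) [0.0734, -0.094, -0.1522, 0.4564, 0.243, -0.2034] [0.1701, -0.0995, -0.1267, 0.4564, 0.243, -0.2034]
```

Converted, 0.17 m / 0.5 = 0.34, -0.094 m / 0.5 = -0.188.

>>> play_rows:
  motion:
    - [[0.074,-0.094,-0.16,0,0,0],[0.11,-0.14,-0.24,0,0,0],[0.146,-0.188,-0.304,0,0,0],[0.146,-0.188,-0.304,0,0,0],[0.146,-0.188,-0.304,0,0,0],[0.34,-0.2,-0.254,0,0,0],[0.34,-0.2,-0.254,0,0,0],[0.34,-0.2,-0.254,0,0,0]]
  fingers: 0.0

```text
time_s: 8.0
position: [0.4765, 0.0439, 0.2583]
tcp_rot: [[0.264, 0.962, 0.069], [0.929, -0.273, 0.251], [0.26, -0.002, -0.966]]
force: [0.2, -0.1, -0.3]
opening: 0.166
grasp_force: 0.0
```

Run:
```python
from h import *
d=imaging.capture('top');cv2.imwrite('pics/t2.png',cv2.resize(d['frame'][155:255,200:350,::-1],None,fx=5,fy=5,interpolation=cv2.INTER_CUBIC))
print(pp(),bot.read_state()['opening'],rel(*tgt(-.095,-.085,.209)),rel(*tgt(-.012,-.085,.205)))
```

```text
([-0.1002, -0.0779, 0.258], [-0.6, 1.8, -0.1], 8.05) 0.12330814113168723 [-0.0196, 0.0053, 0.0454, -0.1774, -0.1079, 0.0096] [-0.0207, 0.0883, 0.049, -0.1774, -0.1079, 0.0096]
```

View pics/t2.png

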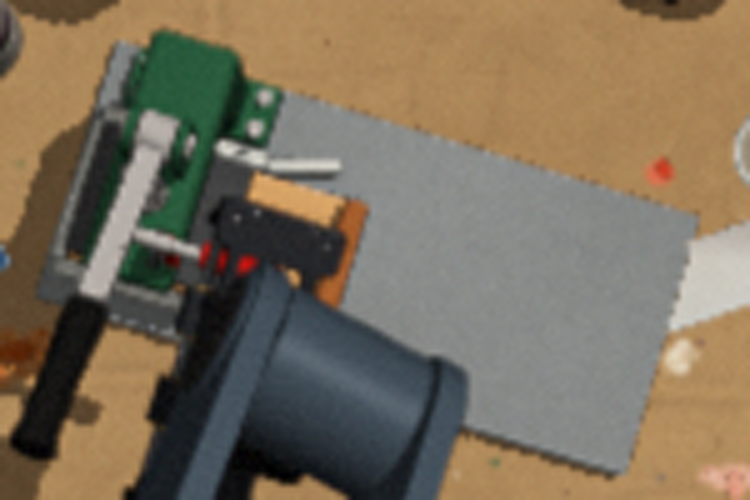

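The gripper hangs over the front of the knob, which is still on at about (205–260, 258). The rail's back corner is at (368,205) and the board is inside the guides.

Converted, 0.046 m / 0.5 = 0.092, 0.0454 m / 0.5 = 0.0908.

>>> play_rows:
  motion:
    - [[-0.0392,0.0106,0.0908,0,0,0],[-0.0392,0.0106,0.0908,0,0,0],[-0.0392,0.0106,0.0908,0,0,0],[-0.0392,0.03,0.0908,0,0,0],[-0.0392,0.05,0.0908,0,0,0],[-0.0392,0.07,0.092,0,0,0],[-0.04,0.09,0.092,0,0,0]]

```text
time_s: 8.63
position: [0.5202, 0.0197, 0.2085]
tcp_rot: [[0.265, 0.962, 0.071], [0.929, -0.275, 0.247], [0.257, 0.0, -0.966]]
force: [0.2, -0.3, 0.6]
opening: 0.004
grasp_force: 0.5
```

Run:
```python
from h import *
d=imaging.capture('top')
print((proj(d,w(P,[[.050,-.140,.039],[-.05,-.14,.039]]))-[200,155]+.5)*5)
print(pp(),bot.read_state()['opening'],rel(*tgt(-.012,-.085,.205)))
```

```text
[[367.50956515 200.51291312]
 [327.77385968 333.6231986 ]]
([-0.0487, -0.0909, 0.2086], [1.6, -0.1, -0.2], 8.68) 0.004771344983601941 [0.0049, 0.0367, 0.0051, 0.2384, 0.1309, -0.151]
```

Converted, 0.043 m / 0.5 = 0.086, 0.005 m / 0.5 = 0.01.

>>> play_rows:
  motion:
    - [[0.006,0.018,0.006,0,0,0],[0.01,0.036,0.01,0,0,0],[0.01,0.054,0.012,0,0,0],[0.01,0.07,0.014,0,0,0],[0.01,0.08,0.018,0,0,0],[0.01,0.086,0.022,0,0,0],[0.01,0.086,0.022,0,0,0]]

```text
time_s: 9.27
position: [0.562, 0.016, 0.1973]
tcp_rot: [[0.265, 0.962, 0.068], [0.929, -0.274, 0.248], [0.257, -0.003, -0.966]]
force: [-0.3, 0.1, -0.2]
opening: 0.0
grasp_force: 0.0
```

Run:
```python
from h import *
d=imaging.capture('scene');cv2.imwrite('pics/s3.png',cv2.resize(d['frame'][120:260,200:340,::-1],None,fx=4,fy=4,interpolation=cv2.INTER_CUBIC))
a=proj(d,w(P,[[-.034,-.077,.215],[.015,-.077,.176]]));print((a-[200,120])*4)
print(pp(),rel(*tgt(-.08,-.10,.215)),rel(*tgt(-.1,-.12,.36)))
```

```text
[[240.29094763 260.68640417]
 [310.96387142 290.80969484]]
([-0.0101, -0.0828, 0.1976], [-0.1, -0.2, 0.6], 9.32) [-0.0124, -0.0699, -0.0211, -0.1066, 0.1174, -0.1629] [0.0055, -0.0902, -0.1663, -0.1066, 0.1174, -0.1629]
```

View pics/s3.png

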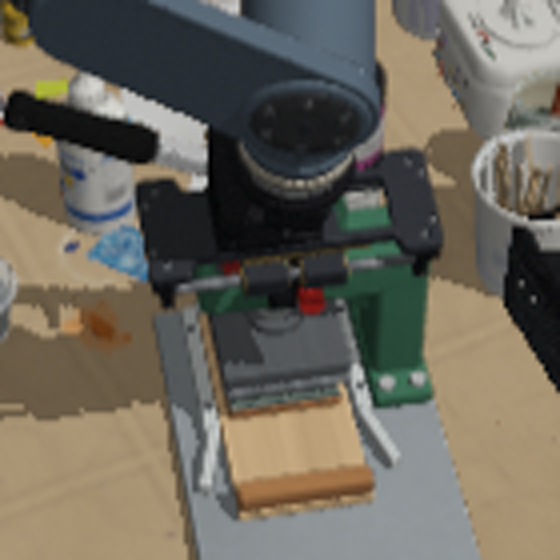

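The knob's red end shows at (312,300), against a predicted right-back position near (310,291). The catch is flipped back and the platen and lever are still raised. I'll retreat and go over the grip.

Converted, -0.19 m / 0.5 = -0.38, -0.07 m / 0.5 = -0.14.

>>> play_rows:
  motion:
    - [[-0.01,-0.07,-0.02,0,0,0],[-0.024,-0.14,-0.042,0,0,0],[-0.024,-0.14,-0.042,0,0,0],[0,-0.18,-0.2,0,0,0],[0.01,-0.18,-0.332,0,0,0],[0.01,-0.18,-0.332,0,0,0],[0.02,-0.18,-0.38,0,0,0],[0.02,-0.18,-0.38,0,0,0]]
  fingers: 0.07

```text
time_s: 9.98
position: [0.4676, 0.0018, 0.392]
tcp_rot: [[0.262, 0.961, 0.083], [0.93, -0.275, 0.243], [0.256, 0.013, -0.967]]
force: [1.1, -0.8, -0.3]
opening: 0.531
grasp_force: 0.0
```

```bash
cat >> h.py <<'E'
def lev(th,back=0,r=.185):
    f=.503-th;c,s=np.cos(f),np.sin(f);z=np.array([-s,0,-c]);x=np.array([-c,0,s]);y=np.array([0,1.,0])
    q=np.array([.032,0,.195])+r*x+(.002-back)*z
    return w(P,[q])[0],RP@np.c_[x,y,z]
E
python3 - <<'E'
from h import *
print(pp(),rel(*lev(0,.10)),lev(0,.1)[0],bot.read_state()['joint_positions'])
E
```

```text
([-0.0969, -0.1222, 0.392], [1.3, -0.5, -0.3], 9.98) [0.1125, 0.0134, 0.0526, 34.1486, 11.5718, -83.6702] [0.51427515 0.11552008 0.37004214] [-23.05147944   7.06908291  93.96024496  15.01734958  80.425519
  -9.91154252]
```

Converted, -0.05 m / 0.5 = -0.1, 0.02 m / 0.5 = 0.04, -83.7 degrees / 120 = -0.6975.

>>> play_rows:
  motion:
    - [[0.04,0.02,-0.1,0.2842,0.0967,-0.6975],[0.04,0.02,-0.1,0.2842,0.0967,-0.6975],[0.04,0.02,-0.1,0.2842,0.0967,-0.6975],[0.04,0.02,-0.1,0.2842,0.0967,-0.6975],[0.04,0.02,-0.1,0.2842,0.0967,-0.6975],[0.04,0.02,-0.1,0.2842,0.0967,-0.6975],[0.04,0.02,-0.1,0.2842,0.0967,-0.6975],[0.04,0.02,-0.1,0.2842,0.0967,-0.6975]]

```text
time_s: 10.65
position: [0.4762, 0.0064, 0.4375]
tcp_rot: [[-0.584, 0.752, -0.307], [0.698, 0.657, 0.283], [0.415, -0.049, -0.909]]
force: [-0.4, 0.3, -0.3]
opening: 0.806
grasp_force: 0.0
```

Run:
```python
from h import *
print(pp(),rel(*lev(0,.10)),lev(0,.1)[0],bot.read_state()['joint_positions'])
```

```text
([-0.0898, -0.1154, 0.4375], [-0.5, 0.1, -0.3], 10.65) [0.0261, 0.1037, 0.0805, 12.398, 3.3664, -30.7679] [0.51427515 0.11552008 0.37004214] [-18.82712009  17.23562706  76.02409172  10.30783262 109.23394998
 -57.9173668 ]
```

Converted, 0.1035 m / 0.5 = 0.207, 0.103 m / 0.5 = 0.206, -30.8 degrees / 120 = -0.2567.

>>> play_rows:
  motion:
    - [[0.01,0.04,0,0.1033,0.0283,-0.2567],[0.02,0.08,0.02,0.1033,0.0283,-0.2567],[0.052,0.14,0.06,0.1033,0.0283,-0.2567],[0.052,0.206,0.12,0.1033,0.0283,-0.2567],[0.052,0.207,0.16,0.1033,0.0283,-0.2567],[0.052,0.207,0.16,0.1033,0.0283,-0.2567],[0.052,0.207,0.16,0.1033,0.0283,-0.2567]]

```text
time_s: 11.23
position: [0.5142, 0.1157, 0.3697]
tcp_rot: [[-0.84, 0.277, -0.466], [0.243, 0.961, 0.132], [0.485, -0.003, -0.875]]
force: [0.2, 0.1, 0.9]
opening: 0.805
grasp_force: 0.0
```

Run:
```python
from h import *
d=imaging.capture('wrist');cv2.imwrite('pics/w1.png',d['frame'][:,:,::-1])
for c in('top','scene'):
    imaging.capture(c);r=finder.recognise(c,'lever_grip');print([(np.round(x['at'],3).tolist(),round(x['confidence'],2)) for x in r[:2]])
print(lev(0)[0],pp(),rel(*lev(0,.10)),rel(*lev(0)))
```

```text
[]
[([0.509, 0.108, 0.266], 0.84)]
[0.46788479 0.12862408 0.2824281 ] ([-0.0813, -0.0014, 0.3725], [-0.5, -0.1, -1.0], 11.48) [0.0003, 0.0014, 0.0029, 0.1986, 0.2193, -0.4032] [0.0006, 0.001, 0.1029, 0.1986, 0.2193, -0.4032]
```

View pics/w1.png

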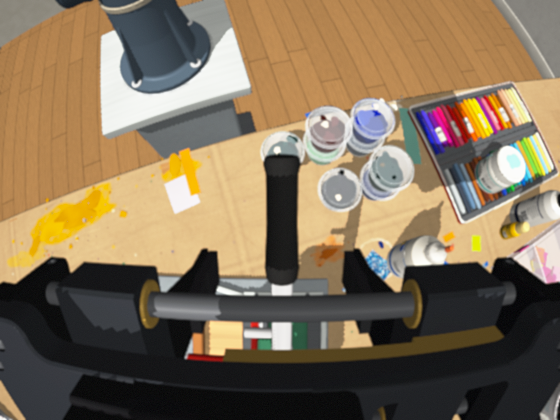

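The grip, at columns 265–300, is centred between the fingers at about columns 205 and 355. I'll descend and close.

Converted, 0.103 m / 0.5 = 0.206, 0.001 m / 0.5 = 0.002.

>>> play_rows:
  motion:
    - [[0,0.002,0.07,0,0,0],[0,0.002,0.14,0,0,0],[0.001,0.002,0.19,0,0,0],[0.001,0.002,0.206,0,0,0],[0.001,0.002,0.206,0,0,0],[0.001,0.002,0.206,0,0,0]]

```text
time_s: 11.98
position: [0.4684, 0.1292, 0.282]
tcp_rot: [[-0.843, 0.278, -0.461], [0.244, 0.961, 0.133], [0.479, -0.0, -0.878]]
force: [1.0, -0.2, 0.6]
opening: 0.804
grasp_force: 0.0
```

>>> play_rows:
  motion:
    - [[0,0,0,0,0,0],[0,0,0,0,0,0],[0,0,0,0,0,0],[0,0,0,0,0,0],[0,0,0,0,0,0],[0,0,0,0,0,0],[0,0,0,0,0,0],[0,0,0,0,0,0]]
  fingers: 0.0

```text
time_s: 12.65
position: [0.4671, 0.13, 0.2807]
tcp_rot: [[-0.842, 0.277, -0.463], [0.243, 0.961, 0.133], [0.482, -0.0, -0.876]]
force: [1.5, 5.0, 0.5]
opening: 0.283
grasp_force: 12.4
```

Run:
```python
from h import *
s=bot.read_state();print(pp(),s['opening'],s['grasp_force'],rel(*lev(0)))
for t in(.1,.2,.3,.4,.5,.6,.62):print(t,rel(*lev(t)))
```

```text
([-0.1322, 0.0011, 0.2807], [0.1, 5.2, 0.5], 12.65) 0.28334223921923557 12.353994148325 [-0.0002, -0.0011, -0.0021, 0.1148, 0.0093, -0.2612]
0.1 [-0.0013, -0.0011, 0.0164, 0.1016, -5.7202, -0.2667]
0.2 [-0.0042, -0.0011, 0.0346, 0.0883, -11.4498, -0.2718]
0.3 [-0.009, -0.0011, 0.0525, 0.0748, -17.1794, -0.2764]
0.4 [-0.0155, -0.0011, 0.0698, 0.061, -22.9089, -0.2807]
0.5 [-0.0238, -0.0011, 0.0864, 0.0471, -28.6385, -0.2844]
0.6 [-0.0336, -0.0011, 0.102, 0.033, -34.3681, -0.2877]
0.62 [-0.0357, -0.0011, 0.105, 0.0301, -35.514, -0.2884]
```

Converted, 0.0698 m / 0.5 = 0.1396, 0.0525 m / 0.5 = 0.105, -22.9 degrees / 120 = -0.1908.

>>> play_rows:
  motion:
    - [[-0.001,-0.002,0.016,0,-0.0242,0],[-0.0026,-0.002,0.0328,0,-0.0475,0],[-0.0056,-0.002,0.051,0,-0.0717,0],[-0.0084,-0.002,0.0692,0,-0.095,0],[-0.0132,-0.002,0.0872,0,-0.1192,0],[-0.018,-0.002,0.105,0,-0.1433,0],[-0.031,-0.002,0.1396,0,-0.1908,0],[-0.031,-0.002,0.1396,0,-0.1908,0]]

```text
time_s: 13.32
position: [0.4471, 0.1358, 0.2114]
tcp_rot: [[-0.957, 0.276, -0.091], [0.275, 0.961, 0.029], [0.096, 0.002, -0.995]]
force: [0.9, 3.4, 3.9]
opening: 0.277
grasp_force: 30.0
```

```bash
cat >> h.py <<'E'
def th():
    s=bot.read_state();q=RP.T@(np.array(s['position'])-.002*np.array(s['tcp_rot'])[:,2]-[P[0],P[1],0]);return .503-np.arctan2(q[2]-.195,.032-q[0])
E
python3 - <<'E'
from h import *
s=bot.read_state();print(pp(),s['opening'],s['grasp_force'],th())
for t in(.4,.5,.6,.63):print(t,rel(*lev(t)))
E
```

```text
([-0.153, 0.0012, 0.2114], [-0.1, 3.5, 3.9], 13.32) 0.27700162449206256 30.005730231409586 0.4040053986978411
0.4 [-0.0007, -0.0012, -0.0007, 0.1635, 0.4067, -0.2425]
0.5 [-0.0017, -0.0013, 0.0177, 0.1512, -5.3229, -0.2504]
0.6 [-0.0046, -0.0013, 0.036, 0.1387, -11.0525, -0.258]
0.63 [-0.0058, -0.0013, 0.0414, 0.1348, -12.7713, -0.2602]
```

Converted, 0.037 m / 0.5 = 0.074, 0.036 m / 0.5 = 0.072, -11 degrees / 120 = -0.0917.

>>> play_rows:
  motion:
    - [[-0.002,-0.002,0.02,0,-0.0233,0],[-0.0034,-0.002,0.0354,0,-0.0442,0],[-0.006,-0.002,0.054,0,-0.0683,0],[-0.0092,-0.002,0.072,0,-0.0917,0],[-0.0092,-0.002,0.074,0,-0.0917,0],[-0.0092,-0.002,0.074,0,-0.0917,0]]

```text
time_s: 13.82
position: [0.4475, 0.1355, 0.1756]
tcp_rot: [[-0.957, 0.277, 0.086], [0.277, 0.961, -0.021], [-0.088, 0.003, -0.996]]
force: [-4.3, 10.7, 10.2]
opening: 0.276
grasp_force: 30.4
```

Run:
```python
from h import *
s=bot.read_state();print(pp(),s['opening'],s['grasp_force'],th())
for t in(.6,.63):print(t,rel(*lev(t)))
```

```text
([-0.1526, 0.0011, 0.1756], [-7.0, 9.2, 10.2], 13.82) 0.27604058321604963 30.36347317618379 0.5967892002129993
0.6 [-0.0006, -0.0011, 0.0006, 0.1616, -0.4923, -0.3529]
0.63 [-0.0008, -0.0011, 0.0061, 0.1563, -2.2112, -0.3553]
```

Converted, 0.004 m / 0.5 = 0.008, 0.002 m / 0.5 = 0.004.

>>> play_rows:
  motion:
    - [[0,0,0.004,0,0,0],[0,0,0.008,0,0,0],[0,0,0.008,0,0,0],[0,0,0.008,0,0,0],[0,0,0.008,0,0,0],[0,0,0.008,0,0,0]]

```text
time_s: 14.32
position: [0.4478, 0.1354, 0.1721]
tcp_rot: [[-0.957, 0.278, 0.085], [0.277, 0.961, -0.021], [-0.088, 0.004, -0.996]]
force: [-4.9, 10.4, 12.1]
opening: 0.275
grasp_force: 30.1
```

Run:
```python
from h import *
d=imaging.capture('scene');cv2.imwrite('pics/s4.png',cv2.resize(d['frame'][120:260,200:340,::-1],None,fx=4,fy=4,interpolation=cv2.INTER_CUBIC))
s=bot.read_state();print(pp(),s['opening'],s['grasp_force'],th())
```

```text
([-0.1523, 0.0011, 0.1721], [-7.4, 9.5, 12.0], 14.37) 0.2717063996455686 30.070382078190505 0.6158001462096243
```

View pics/s4.png

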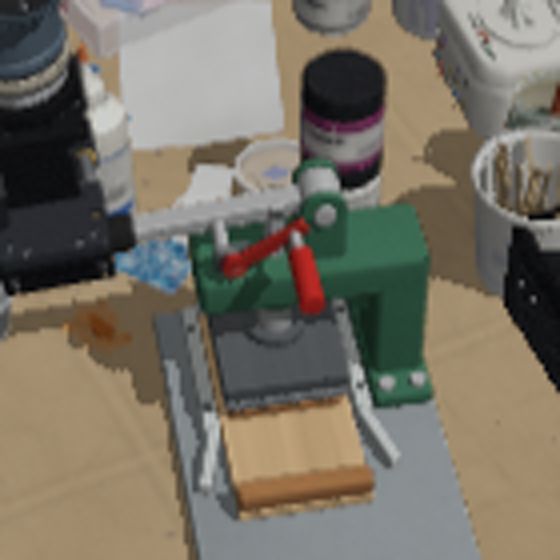

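The platen is down on the lino at (280,360), the catch is lying back and the lever is about level. I'll press on until the stop shows as a clear rise in force.

Converted, 0.004 m / 0.5 = 0.008, 0.002 m / 0.5 = 0.004.

>>> play_rows:
  motion:
    - [[0,-0.002,0.004,0,0,0],[0,-0.002,0.008,0,0,0],[0,-0.002,0.008,0,0,0],[0,-0.002,0.008,0,0,0],[0,-0.002,0.008,0,0,0]]

```text
time_s: 14.78
position: [0.4484, 0.1352, 0.1699]
tcp_rot: [[-0.956, 0.279, 0.088], [0.278, 0.96, -0.02], [-0.09, 0.006, -0.996]]
force: [-7.8, 13.2, 27.1]
opening: 0.276
grasp_force: 28.2
```

Run:
```python
from h import *
s=bot.read_state();print(pp(),s['opening'],s['grasp_force'],th())
```

```text
([-0.1516, 0.001, 0.1699], [-11.1, 10.6, 27.1], 14.78) 0.27615147861818223 28.219659134156245 0.6279392020953104
```

>>> play_rows:
  motion:
    - [[0,0,0,0,0,0],[0,0,0,0,0,0],[0,0,0,0,0,0],[0,0,0,0,0,0],[0,0,0,0,0,0],[0,0,0,0,0,0],[0,0,0,0,0,0],[0,0,0,0,0,0]]

```text
time_s: 15.45
position: [0.4483, 0.1352, 0.1699]
tcp_rot: [[-0.956, 0.279, 0.088], [0.278, 0.96, -0.02], [-0.09, 0.006, -0.996]]
force: [-8.0, 14.3, 26.7]
opening: 0.277
grasp_force: 28.2
```

Run:
```python
from h import *
s=bot.read_state();print(pp(),s['grasp_force'],th(),np.abs(s['qvel']).max())
d=imaging.capture('top');cv2.imwrite('pics/t5.png',cv2.resize(d['frame'][155:255,200:350,::-1],None,fx=5,fy=5,interpolation=cv2.INTER_CUBIC))
```

```text
([-0.1517, 0.001, 0.1699], [-11.6, 11.5, 26.7], 15.45) 28.221138757471635 0.628079177165654 0.07641394796211308
```

View pics/t5.png

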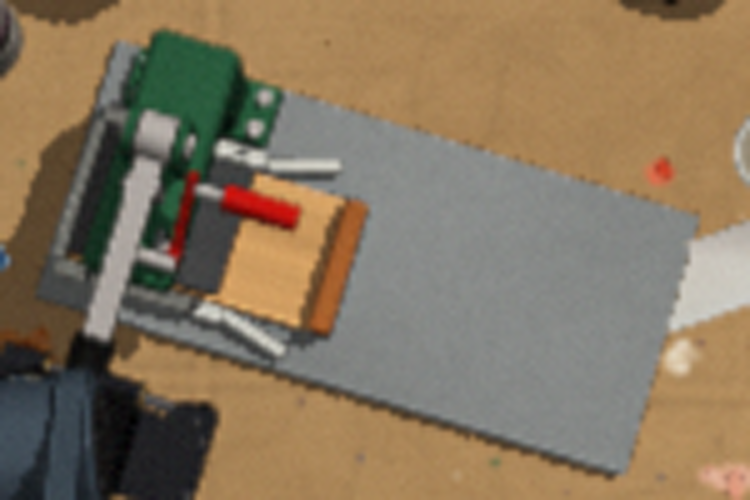

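The carrier is square and home, with rail corners at (368,205) and (328,335) against predicted (367,200) and (328,334). The catch is right back and the lever is held steadily on its stop, so I'm handing in.

```bash
python3 -c "
from rig import bot
print(bot.hand_in())"
```

```text
the job is handed in; nothing more can be done
None
```

The job is handed in: I pushed the carrier home with the catch on, flipped the catch back, and am holding the lever down on its bottom stop with the platen on the lino (about 27 N on the tool, 28 N grip); no result was shown.

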